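Gauge the height of the berry jar

TASK

Check how high the lid of the single purple berry jar near the table's front edge sits: pick up the green bridge gauge by its square barrel and lower it upright astride that jar, so that both its feet stand flat on the table and its sprung foot rests on the middle of the jar's lid, pushed up by it. Leave the gauge standing there and let go; do not shift or tip the jars.

Things in the scene. Friction and masses are not known exactly. Their poses are not given: they have to be found in the camera images.
- gauge: Loose upright bridge gauge, 0.5 kg, 222 mm tall. Legs at y +-60 mm on dark base bars (48 along x, 14 along y). Aluminium crosshead 26x134 mm at height 125-141; on it the green square barrel, 30x30 mm, height 141-216: grip it from above across its y faces, fingertips at height 150 or more. Origin: centre of underside, z up; scale on -x face. Keep y along the table's front edge (+-0.3 rad).
- gauge_foot (a joint): Sprung foot below the crosshead, black 28 mm disc on the gauge's axis. 0: fully out, its underside 60 mm above the gauge's underside; grows (m) as pushed up, to 0.045, by about 1 N, less than the gauge's weight. With the gauge flat on the table, the thing under the foot is 60 mm + this value high (berry jar: 0.026).
- berry_jar: The jar to be gauged: purple contents, dark label, grey lid; 70 mm diameter, 86 mm tall, lid 62 mm across. Loose, stands singly near the table's front edge (not one of the crate's). Origin: centre of underside, z up. It must pass between the gauge's legs (106 mm free between the base bars), so lift the gauge 100 mm or more to carry it over jars.
- honey_jar: Bystander, leave alone: jar with golden contents, cream label and cream-yellow lid, 60 mm diameter, 92 mm tall, loose. It, the berry jar and the gauge stand in a row along the table's front edge, in any order, centres 115 mm or more apart. Origin: centre of underside, z up.
Things that resemble listed ones, but are neither listed nor needed, are in the scene too. What is shaped like the berry_jar but turquoise is not meant.

How it is judged:
By the outcome, as a careful person would: the job done as asked, in the order asked, and still so for the second after the job is handed in, with the robot touching nothing.
It also fails if it takes over 42 s, if anything falls off the work surface, if the arm or the gripper's body presses on something with over 40 N, if the wrist force passes 120 N, or if a joint passes its speed limit or range.

ROBOT

A 7-joint arm with a two-finger parallel gripper is mounted at the origin on a cart in front of the work surface, level with it; the furniture and walls round the work are solid. World frame = base frame: x ahead of the robot, y to its left, z up, the work surface at z = 0. Lengths are in m, angles in rad, forces in N, time in s.
With the tool pointing down it reaches from about 0.4 to 0.85 m from the base axis. Payload 6.9 kg.
Tool frame: the origin (TCP) lies between the finger pads; the fingertips stand ahead of it and the grasp point (between the pads) lies 11 mm behind it (env.nose_length is the x of the fingertips in the tool frame, in m); x points along the fingers, y is the direction in which the jaws open and shut, and the axes are right-handed (so a half turn about x gives the same grasp; the last joint's range is limited). The gripper opens to 85 mm and grips with 20 to 120 N. Pads are 22 mm wide; open, the fingers measure 114 mm over their backs; the gripper's body (76 mm by 85 mm) begins 54 mm behind the grasp point. The pads swing forward as they close: fully open they stand 13 mm farther back than shut.
Start: joints at [1.208, 0.507, -0.238, 1.5, 0.126, 1.149, -0.155], TCP at [0.282, -0.558, 0.239] pointing down, gripper open.
Joint ranges: [-3.08, 3.08], [-0.24, 2.05], [-1.43, 1.35], [0, 2.5], [-1.52, 4.66], [0.17, 1.96], [-2.89, 2.89]. Speed limits (rad/s): [2.39, 2.39, 3.14, 3.14, 3.14, 3.14, 3.14].

INTERFACE

Orientations are given as a 3x3 rotation matrix whose columns are the frame's x, y, z axes.
In Python, from plant import get_state, optics, env gives the robot as it stands. The module is installed in compiled form; this text tells all that it offers.
- The arm moves only by the tool arm_command, never from a script. Its argument "rows" is one flat list of numbers, 4 for each row, row after row: the shift along the tool's x, y, z in cm, then the turn about the tool's x in degrees. A call has exactly 8 rows; each row is the pose to reach, as a shift and turn from the pose measured when the call began, along the tool's axes at that moment; what a row does not reach only later rows make up. A row lasts 1/10 s, in which the tool goes at most 50 mm and 8.59 degrees, less where a joint would pass 70% of its speed; a pose out of reach is approached as far as the arm can. A call with a gripper value outside its range is refused whole. "fingers" is the opening, from 0 (shut) to 1 (fully open), set as the call begins (left out, the last holds). The fingers move at their own pace and stop on an object; the grip force is fixed at half the most. Time passes only in rows, so rows that repeat a pose let the fingers close, or fill a call up. It gives the time, the measured TCP pose, the force and the opening at its end, in the units of the state.
- get_state(): the state, without advancing time (a new reading comes with each control period).
- optics.grab_frame(name): name is "side" or "top" or "wrist"; returns the picture (480x640x3 uint8, blue, green, red); there is no depth.
- optics.camera_info(name): a dict with "vertical_fov" (degrees; the focal length in pixels is half the picture's height over the tangent of half this angle, whatever the lens; pixels are square), "cx", "cy" (the principal point, pixels), "world_to_cam" (4x4, takes a point from world to camera coordinates). Camera axes: x right, y up, looking along -z (the intrinsics and any distortion apply to the point x, -y, -z); pixel columns grow to the right and rows downward; lengths in m; the calibration is good to about 2 mm. A picture is of the moment at which its call begins: read the wrist's pose just before it. camera_info takes no time and is no camera call; for the wrist camera it gives the pose at the moment of the call.
- env.job_done(): hands the job in, once; it reports no verdict.
The state is a dict: "time_s": time; "qpos": joint angles; "joint_vel": joint speeds; "effort": joint torques, N m; "position": TCP position; "orientation": TCP orientation; "wrist_force": force on the tool from outside, world axes, zero at the start; "moment": the same for the moment, N m; "finger_gap": finger opening in m.
Only numpy, scipy, OpenCV 4.12 (cv2) and the standard library are available. Lean on these libraries where they do the work, as an engineer would, in place of code of your own. Each camera call takes 0.05 s, during which the arm holds its last target.

## Working session

There is one attempt and no reset: what is moved stays moved. The work goes in short steps, Python scripts to look and compute and a tool call to move; the robot and the scene stay as the last step left them, time stands still between calls to the robot, and variables do not carry over. Pictures are saved under pics/ and viewed, and the job is handed in when it is done.

Besides the shell and the picture viewer there is one more tool, called after "Emit:" by a JSON object that holds its "api" and its "payload", one argument or row to a line. arm_command: Moves the arm, as the interface text tells. Its arguments: {"type":"object","properties":{"rows":{"type":"array"},"fingers":{"type":"number"}},"required":["rows"]}

```bash
mkdir -p pics; python3 - <<'E'
from plant import get_state, optics, env
import cv2, numpy as np
np.set_printoptions(precision=4,suppress=True)
for n in ["side","top","wrist"]:
    print(n,optics.camera_info(n)); cv2.imwrite(f"pics/{n}0.png",optics.grab_frame(n))
s=get_state(); print(s); print(env.nose_length)
E
ls
```

```text
side {'vertical_fov': 42.95629361719143, 'cx': 323.5874491531068, 'cy': 242.01967816660962, 'world_to_cam': array([[ 0.6686,  0.7435,  0.015 , -0.4491],
       [-0.6221,  0.5482,  0.559 ,  0.3457],
       [ 0.4074, -0.3831,  0.829 , -1.4571],
       [ 0.    ,  0.    ,  0.    ,  1.    ]])}
top {'vertical_fov': 50.7448098099411, 'cx': 320.77070446734035, 'cy': 247.03658879043024, 'world_to_cam': array([[ 0.0042, -1.    ,  0.0083,  0.0344],
       [ 0.9853,  0.0056,  0.1706, -0.6249],
       [-0.1706,  0.0075,  0.9853, -0.8643],
       [ 0.    ,  0.    ,  0.    ,  1.    ]])}
wrist {'vertical_fov': 62.88771729821705, 'cx': 320.98649143132207, 'cy': 234.44732835728263, 'world_to_cam': array([[ 0.4515, -0.8923, -0.0011, -0.6256],
       [ 0.8573,  0.4341, -0.2769,  0.0351],
       [ 0.2475,  0.1241,  0.9609, -0.3786],
       [ 0.    ,  0.    ,  0.    ,  1.    ]])}
{'time_s': 0.15, 'qpos': array([ 1.2075,  0.5081, -0.2375,  1.5009,  0.1257,  1.1489, -0.1548]), 'joint_vel': array([-0.0012, -0.    ,  0.0006, -0.0027,  0.    , -0.0016,  0.0015]), 'effort': array([ -0.0025, -62.1012,  -2.1892, -24.9838,   0.0127,   0.0092,
         0.0001]), 'position': array([ 0.2822, -0.5573,  0.2387]), 'orientation': array([[-0.0006,  0.4518, -0.8921],
       [ 0.0012, -0.8921, -0.4518],
       [-1.    , -0.0014,  0.    ]]), 'wrist_force': array([-0.2057, -0.1071, -0.0994]), 'moment': array([-0.0186, -0.0039,  0.0149]), 'finger_gap': 0.0853161597858143}
0.008
pics
```

View pics/top0.png

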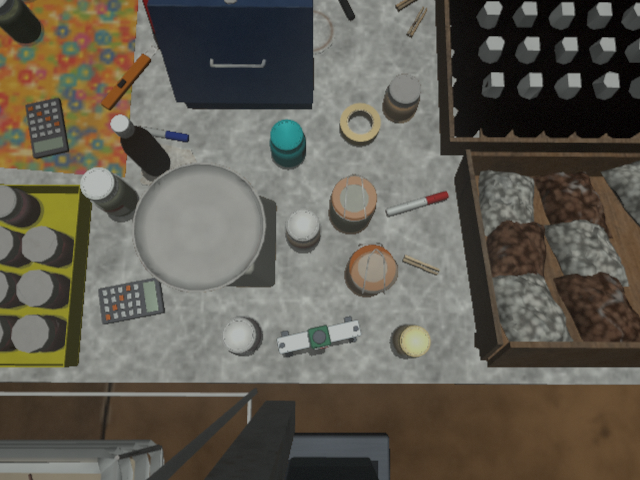

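View pics/side0.png

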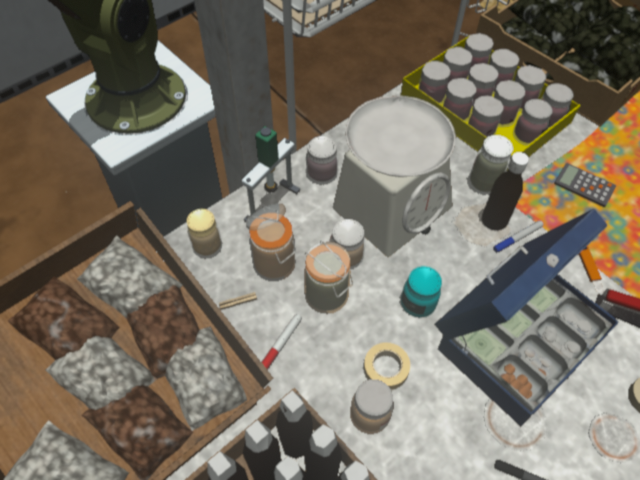

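View pics/wrist0.png

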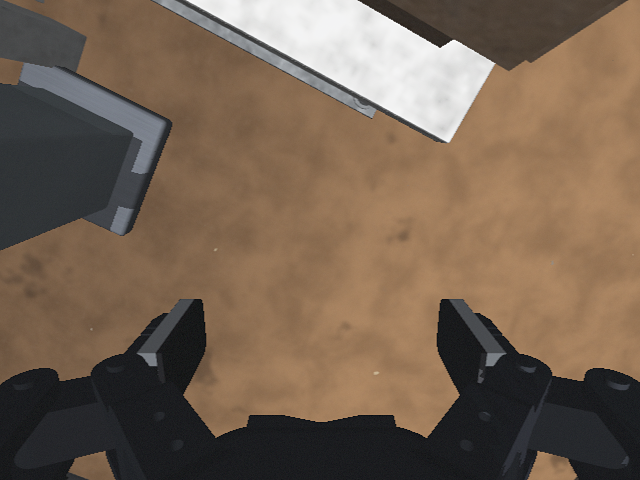

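```bash
cat > h.py <<'E'
import cv2, numpy as np
from plant import get_state, optics, env
np.set_printoptions(precision=4,suppress=True)
def proj(n,P,ci=None):
    ci=ci or optics.camera_info(n); W=ci["world_to_cam"]; f=240/np.tan(np.radians(ci["vertical_fov"]/2))
    p=np.atleast_2d(P)@W[:3,:3].T+W[:3,3]
    return np.c_[ci["cx"]+f*p[:,0]/-p[:,2], ci["cy"]-f*p[:,1]/-p[:,2]]
def back(n,uv,z,ci=None):
    ci=ci or optics.camera_info(n); W=ci["world_to_cam"]; f=240/np.tan(np.radians(ci["vertical_fov"]/2))
    R=W[:3,:3];c=-R.T@W[:3,3]; uv=np.atleast_2d(uv)
    d=np.c_[(uv[:,0]-ci["cx"])/f,-(uv[:,1]-ci["cy"])/f,-np.ones(len(uv))]@R
    return c+d*((z-c[2])/d[:,2])[:,None]
E
python3 - <<'E'
from h import *
a=cv2.imread("pics/side0.png")[110:270,170:380]; b=cv2.imread("pics/top0.png")[290:390,200:450]
cv2.imwrite("pics/c1.png",cv2.resize(a,None,fx=3.5,fy=3.5,interpolation=cv2.INTER_CUBIC))
cv2.imwrite("pics/c2.png",cv2.resize(b,None,fx=3.2,fy=3.2,interpolation=cv2.INTER_CUBIC))
print("lid L",back("top",[240,333],.086),"mid",back("top",[303,226],.086),"honey",back("top",[414,341],.092),"barrel",back("top",[319,335],.216))
print("ends",back("top",[[280,344],[358,328]],.141))
print("edge",back("top",[[100,382],[500,383]],0), "post",back("top",[[290,400]],.0))
E
```

```text
lid L [[0.4703 0.1742 0.086 ]] mid [[0.6565 0.0692 0.086 ]] honey [[ 0.4583 -0.1199  0.092 ]] barrel [[0.4676 0.0408 0.216 ]]
ends [[ 0.4533  0.1022  0.141 ]
 [ 0.4789 -0.0217  0.141 ]]
edge [[ 0.3811  0.44    0.    ]
 [ 0.3819 -0.2939  0.    ]] post [[0.3504 0.0921 0.    ]]
```

View pics/c1.png

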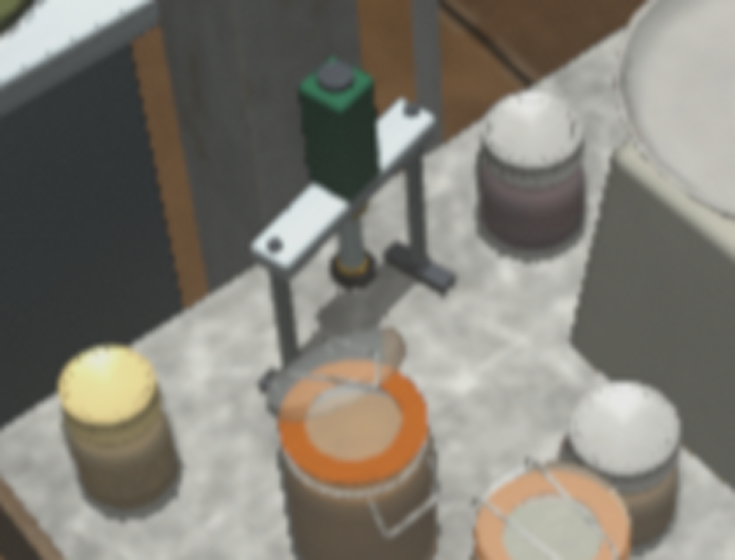

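View pics/c2.png

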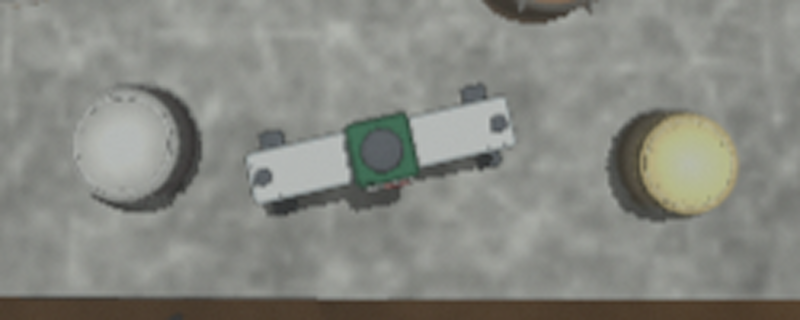

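```bash
python3 - <<'E'
from h import *
a=cv2.imread("pics/side0.png")[0:240,60:380]; b=cv2.imread("pics/top0.png")[360:480,80:420]
g=lambda im:np.clip(im.astype(float)*1.8,0,255).astype(np.uint8)
cv2.imwrite("pics/c3.png",cv2.resize(g(a),None,fx=2.5,fy=2.5))
cv2.imwrite("pics/c4.png",cv2.resize(g(b),None,fx=2.35,fy=2.35))
for n in("top","side"):
    W=optics.camera_info(n)["world_to_cam"]; print(n,-W[:3,:3].T@W[:3,3])
E
```

```text
top [0.4681 0.0444 0.9579]
side [ 1.109  -0.4138  1.0213]
```

View pics/c3.png

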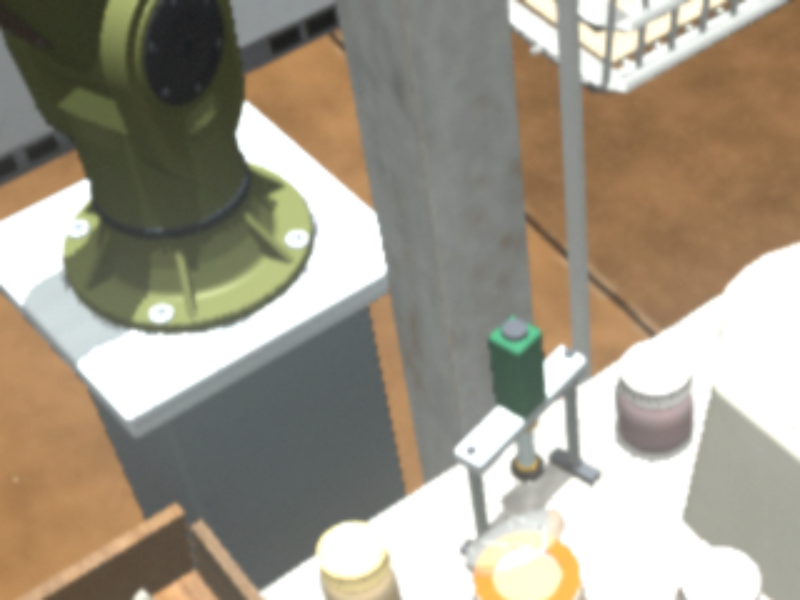

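View pics/c4.png

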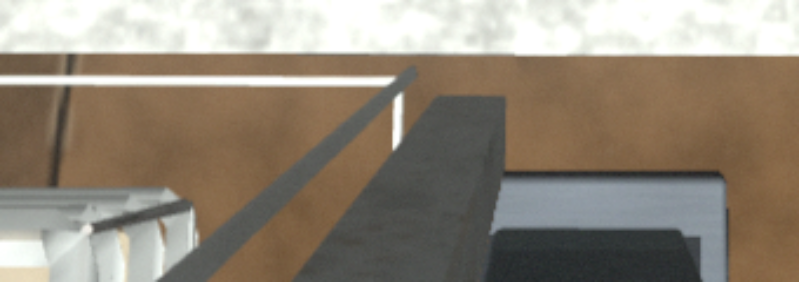

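```bash
python3 - <<'E'
from h import *
def plane(n,pts):
    W=optics.camera_info(n)["world_to_cam"]; c=-W[:3,:3].T@W[:3,3]
    P=back(n,pts,-.5)
    D=(P-c); D/= np.linalg.norm(D[:,:2],axis=1)[:,None]
    print(n,"az",np.degrees(np.arctan2(D[:,1],D[:,0])))
    return c[:2],D[:,:2].mean(0)
def inter(a,b):
    t=np.linalg.solve(np.c_[a[1],-b[1]],b[0]-a[0]); return a[0]+t[0]*a[1]
TL=plane("top",[[266,401],[205.5,479]]); TR=plane("top",[[294.9,401.3],[265,479]]); TB=plane("top",[[288.5,479],[290.5,450]])
SL=plane("side",[[196,0],[230,192]]); SR=plane("side",[[262,0],[272,116]]); SM=plane("side",[[60+430/2.5,80],[60+465/2.5,168]])
TP=plane("top",[[80+415/2.35,360+67/2.35],[80+165/2.35,479]]); SP=plane("side",[[60+568/2.5,0],[60+583/2.5,140]])
print("front left +y (TL,SR)",inter(TL,SR),"front right",inter(TR,SM),"rear right",inter(TB,SL))
print("pole",inter(TP,SP))
print("pan",back("top",[[200,290],[265,227],[135,227],[200,165]],.17),back("top",[[275,285],[205,287]],0.03))
print(back("top",[319.2,337],.216),back("top",[319.1,336.9],.222))
print(back("top",[[200+125/3.2,290+145/3.2]],.086))
print("clip jars",back("top",[[372,265],[355,198]],.12))
# lid fit from side
print("side lid",back("side",[[170+531/3.5,110+128/3.5]],.086),"barrel",back("side",[[170+337/3.5,110+90/3.5]],.216))
E
```

```text
top az [142.6143 142.328 ]
top az [162.1144 160.4137]
top az [169.1873 167.4384]
side az [150.7313 150.7679]
side az [143.9421 143.8121]
side az [148.2164 147.9909]
top az [131.8217 130.8221]
side az [141.2944 141.2188]
front left +y (TL,SR) [0.2186 0.236 ] front right [0.2586 0.1155] rear right [0.1871 0.1025]
pole [0.3008 0.2348]
pan [[0.5357 0.2258 0.17  ]
 [0.6364 0.1272 0.17  ]
 [0.6351 0.3332 0.17  ]
 [0.7385 0.2349 0.17  ]] [[0.5576 0.1211 0.03  ]
 [0.5533 0.2492 0.03  ]]
[[0.4648 0.0405 0.216 ]] [[0.465  0.0407 0.222 ]]
[[0.4665 0.1756 0.086 ]]
clip jars [[ 0.5832 -0.0477  0.12  ]
 [ 0.6986 -0.0201  0.12  ]]
side lid [[0.4698 0.1747 0.086 ]] barrel [[0.4732 0.0353 0.216 ]]
```

Candidates for the berry jar (top picture pixels):
- (240,335): grey lid, in the row at the front edge. The side crop shows purple contents at (322,158).
- (303,228): grey lid but brown contents, behind the row.
- (403,95): grey lid, at the back.
- (97,183): white-lidded bottle or jar.
- (288,142): turquoise.
- The jars in the yellow crate at (40,270).

I choose (240,335), and the crop confirms purple. The gauge is at (319,337) and the honey jar at (414,341). A tall post and a thin pole stand at about (0.22–0.26, 0.11–0.24) and (0.30, 0.235), so I have to watch the elbow.

```bash
cat >> h.py <<'E'
def delta(target,yhead):
    """tool-frame cm shift, deg turn so that tool y heading (mod 180) = yhead deg"""
    s=get_state(); R=s["orientation"]; d=R.T@(np.array(target)-s["position"])*100
    h=np.degrees(np.arctan2(R[1,1],R[0,1])); t=-((yhead-h+90)%180-90)
    print("t",s["time_s"],"pos",s["position"],"yhead",h,"delta cm",d,"turn",t,"F",s["wrist_force"],"gap",s["finger_gap"]); print(s["qpos"], s["effort"])
E
python3 -c "
from h import *
delta([.465,.0405,.36],101.7)"
```

```text
t 0.15 pos [ 0.2822 -0.5573  0.2387] yhead -63.13983657683947 delta cm [-12.0746 -45.0833 -43.3194] turn 15.160163423160526 F [-0.2057 -0.1071 -0.0994] gap 0.0853161597858143
[ 1.2075  0.5081 -0.2375  1.5009  0.1257  1.1489 -0.1548] [ -0.0025 -62.1012  -2.1892 -24.9838   0.0127   0.0092   0.0001]
```

Emit:
{"api": "arm_command", "payload": {
  "rows": [-2,-0.5,-0.5,0,-4.5,-2,-2,0,-7,-4.5,-4.5,0,-9.5,-7,-7,0,-12,-9.5,-9.5,2,-12,-12.5,-12,4,-12,-15.5,-15,6,-12,-18,-17,7],
  "fingers": 1
}}

```text
time_s: 0.95
position: [0.3534, -0.3173, 0.359]
orientation: [[-0.0, 0.34, -0.94], [0.001, -0.94, -0.34], [-1.0, -0.001, -0.0]]
wrist_force: [-0.7, 0.5, -0.4]
finger_gap: 0.0856
```

```bash
python3 -c "
from h import *
delta([.465,.0405,.36],101.7)"
```

```text
t 0.95 pos [ 0.3534 -0.3173  0.359 ] yhead -70.10400957374164 delta cm [ -0.0433 -29.8501 -22.6735] turn 8.19599042625839 F [-0.6996  0.4742 -0.3675] gap 0.08559572290265421
[ 0.9277  0.1924 -0.3088  1.6523  0.059   1.3071 -0.6148] [  3.1129 -39.5186  -0.359  -27.1098   0.1708   0.2609   0.7461]
```

Emit:
{"api": "arm_command", "payload": {
  "rows": [0,-3.5,-2.7,1,0,-7.5,-5.7,2,0,-11.5,-8.7,3,0,-15.5,-11.8,4,0,-19.5,-14.8,5.5,0,-23.5,-17.9,7,0,-26.5,-20.1,8.2,0,-28,-21.2,8.2]
}}

```text
time_s: 1.75
position: [0.4576, 0.0222, 0.3596]
orientation: [[0.0, 0.207, -0.978], [0.003, -0.978, -0.207], [-1.0, -0.003, -0.001]]
wrist_force: [-0.4, -0.9, 0.0]
finger_gap: 0.0859
```

```bash
python3 -c "
from h import *
delta([.465,.0405,.36],101.7)
ci=optics.camera_info('wrist');print(repr(ci))
cv2.imwrite('pics/w1.png',optics.grab_frame('wrist'));cv2.imwrite('pics/s1.png',optics.grab_frame('side'))"
```

```text
t 1.75 pos [0.4576 0.0222 0.3596] yhead -78.06038983263973 delta cm [-0.0323 -1.6369 -1.0987] turn 0.23961016736029705 F [-0.4304 -0.9269  0.0329] gap 0.08590119636215326
[ 0.3671  0.1794 -0.572   1.6855  0.0975  1.3051 -1.5855] [  0.8658 -37.5428  -2.8875 -26.2967  -0.2501  -0.1349  -0.1774]
{'vertical_fov': 62.88771729821705, 'cx': 320.98649143132207, 'cy': 234.44732835728263, 'world_to_cam': array([[ 0.2065, -0.9784, -0.0023, -0.073 ],
       [ 0.9403,  0.1991, -0.2759, -0.3668],
       [ 0.2704,  0.0548,  0.9612, -0.6195],
       [ 0.    ,  0.    ,  0.    ,  1.    ]])}
```

View pics/w1.png

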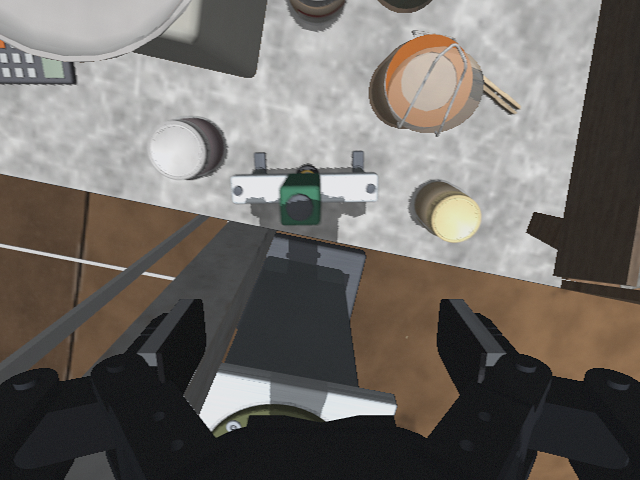

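View pics/s1.png

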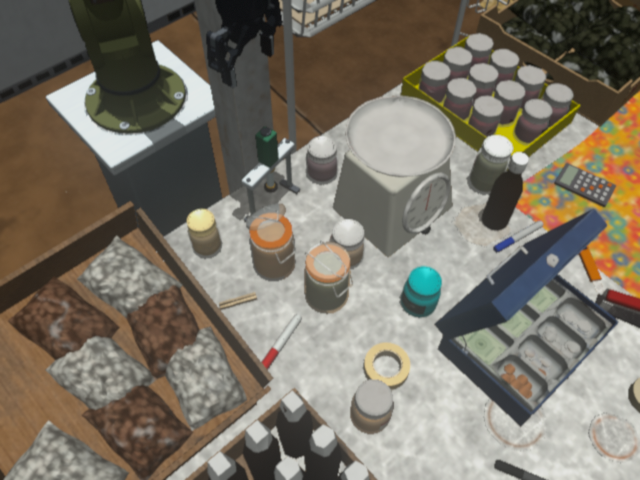

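```bash
python3 - <<'E'
from h import *
ci={'vertical_fov': 62.88771729821705, 'cx': 320.98649143132207, 'cy': 234.44732835728263, 'world_to_cam': np.array([[ 0.2065, -0.9784, -0.0023, -0.073 ],
       [ 0.9403,  0.1991, -0.2759, -0.3668],[ 0.2704,  0.0548,  0.9612, -0.6195],[0,0,0,1]])}
im=cv2.imread("pics/w1.png")
cv2.imwrite("pics/c5.png",cv2.resize(im[105:255,130:390],None,fx=3,fy=3,interpolation=cv2.INTER_CUBIC))
print("cap",back("w",[300,207],.222,ci),"screws",back("w",[[238,189.5],[371,188.5]],.141,ci),"lid",back("w",[180,149],.086,ci))
cap=back("w",[300,207],.222,ci)
E
```

```text
cap [[0.4676 0.0387 0.222 ]] screws [[ 0.4541  0.0978  0.141 ]
 [ 0.4799 -0.0199  0.141 ]] lid [[0.4716 0.1715 0.086 ]]
```

View pics/c5.png

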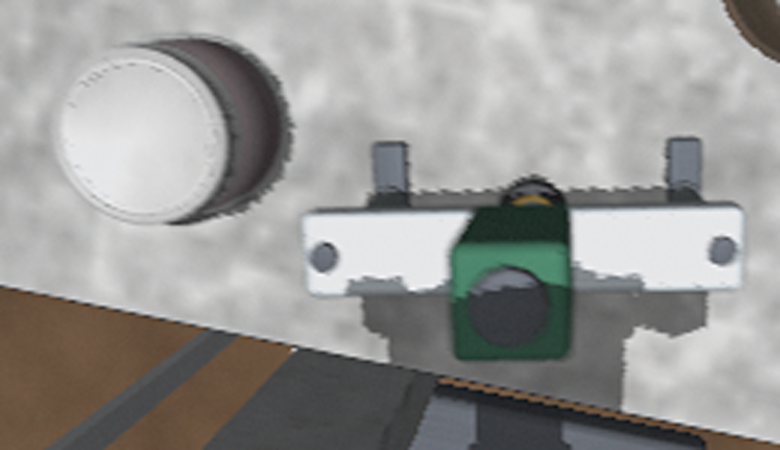

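```bash
python3 - <<'E'
from h import *
ci={'vertical_fov': 62.88771729821705, 'cx': 320.98649143132207, 'cy': 234.44732835728263, 'world_to_cam': np.array([[ 0.2065, -0.9784, -0.0023, -0.073 ],
       [ 0.9403,  0.1991, -0.2759, -0.3668],[ 0.2704,  0.0548,  0.9612, -0.6195],[0,0,0,1]])}
S=back("w",[[238,190.7],[371,188.3]],.141,ci);d=S[0]-S[1]
print("cap",back("w",[300,207.3],.222,ci),back("w",[300.7,205.4],.216,ci),"screws mid",S.mean(0),np.degrees(np.arctan2(d[1],d[0])),np.linalg.norm(d))
L=back("w",[[130+62/3,149.7],[130+228/3,149.7],[177.7,120],[177.7,105+223/3]],.086,ci);print(L,np.linalg.norm(L[0]-L[1]),back("w",[177.7,149.7],.086,ci))
delta([.467,.0392,.172],np.degrees(np.arctan2(d[1],d[0])))
E
```

```text
cap [[0.4674 0.0387 0.222 ]] [[0.4676 0.0385 0.216 ]] screws mid [0.4665 0.0389 0.141 ] 102.98086841615839 0.1205787603855476
[[0.4647 0.2007 0.086 ]
 [0.4763 0.1455 0.086 ]
 [0.4994 0.1769 0.086 ]
 [0.4402 0.1705 0.086 ]] 0.056450392697265865 [[0.4704 0.1737 0.086 ]]
t 1.85 pos [0.4576 0.0214 0.3594] yhead -77.97850892637277 delta cm [18.7473 -1.4959 -1.2823] turn -0.9593773425311838 F [ 0.097  -1.1478 -0.0878] gap 0.08499245471095637
[ 0.3682  0.1796 -0.5711  1.6858  0.0973  1.305  -1.5821] [ -1.1453 -36.4637  -3.0568 -26.8206  -0.0437  -0.0918  -0.7214]
```

Emit:
{"api": "arm_command", "payload": {
  "rows": [1,-0.7,-0.6,0,3,-1.5,-1.3,0,5,-1.5,-1.3,0,7,-1.5,-1.3,0,9,-1.5,-1.3,0,10.5,-1.5,-1.3,0,11.2,-1.5,-1.3,0,11.2,-1.5,-1.3,0]
}}

```text
time_s: 2.65
position: [0.4666, 0.0383, 0.2464]
orientation: [[-0.002, 0.207, -0.978], [0.003, -0.978, -0.207], [-1.0, -0.003, 0.002]]
wrist_force: [0.4, 0.9, 0.4]
finger_gap: 0.0856
```

```bash
python3 -c "
from h import *
delta([.467,.0390,.172],102.3)
ci=optics.camera_info('wrist')
cv2.imwrite('pics/w2.png',optics.grab_frame('wrist'));cv2.imwrite('pics/s2.png',optics.grab_frame('side'))
print(proj('w',[[.467,.039,.222],[.470,.174,.086]],ci))"
```

```text
t 2.65 pos [0.4666 0.0383 0.2464] yhead -78.04138760195772 delta cm [ 7.4413 -0.0388 -0.0662] turn -0.341387601957706 F [0.384  0.8721 0.4291] gap 0.08561278161707507
[ 0.3023  0.2875 -0.5692  1.8778  0.1758  1.0282 -1.7018] [ -0.0819 -40.9644  -3.483  -22.7023   0.0791  -0.2889  -0.1011]
[[317.2723 289.0745]
 [144.0751 176.2953]]
```

View pics/w2.png

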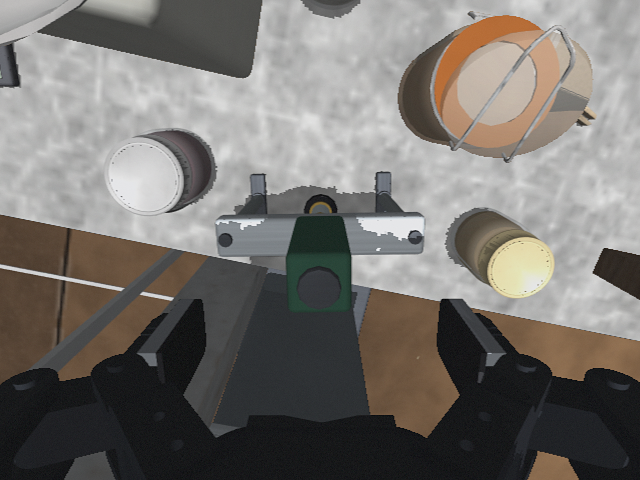

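View pics/s2.png

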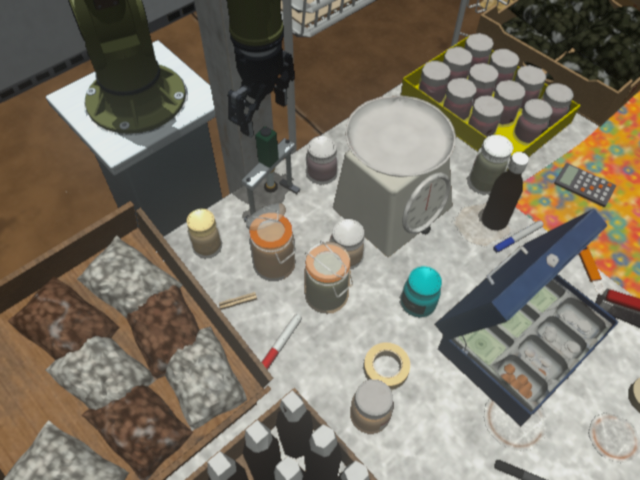

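Emit:
{"api": "arm_command", "payload": {
  "rows": [1,0,-0.1,0,2.5,0,-0.1,0,4,0,-0.1,0,5.5,0,-0.1,0,6.6,0,-0.1,0,7.2,0,-0.1,0,7.4,0,-0.1,0,7.4,0,-0.1,0]
}}

```text
time_s: 3.55
position: [0.4686, 0.0393, 0.1739]
orientation: [[0.0, 0.208, -0.978], [0.003, -0.978, -0.208], [-1.0, -0.003, -0.001]]
wrist_force: [0.1, 0.8, 0.8]
finger_gap: 0.0853
```

```bash
python3 -c "
from h import *
delta([.468,.038,.172],102.3)
cv2.imwrite('pics/w3.png',optics.grab_frame('wrist'))"
```

```text
t 3.55 pos [0.4686 0.0393 0.1739] yhead -78.01209254692579 delta cm [0.1867 0.1148 0.083 ] turn -0.3120925469257827 F [0.0963 0.7639 0.8268] gap 0.08528487149604598
[ 0.261   0.3739 -0.5398  1.9874  0.2502  0.8441 -1.7774] [ -0.0422 -44.566   -4.0359 -19.7858   0.0443  -0.0976  -0.0446]
```

View pics/w3.png

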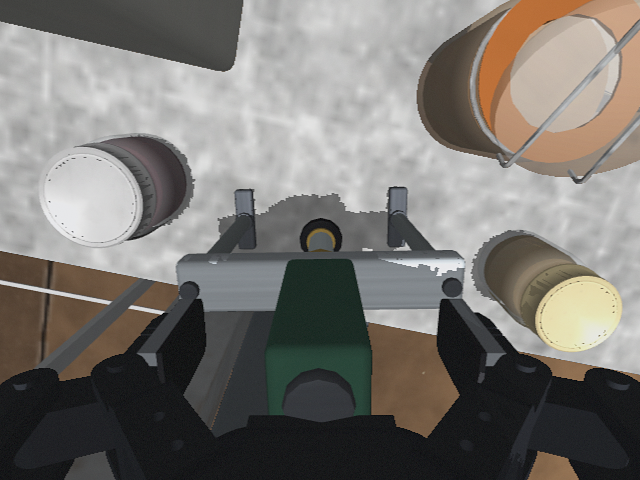

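Emit:
{"api": "arm_command", "payload": {
  "rows": [0,0,0,0,0,0,0,0,0,0,0,0,0,0,0,0,0,0,0,0,0,0,0,0,0,0,0,0,0,0,0,0],
  "fingers": 0
}}

```text
time_s: 4.4
position: [0.469, 0.0395, 0.1744]
orientation: [[0.002, 0.208, -0.978], [0.003, -0.978, -0.208], [-1.0, -0.003, -0.002]]
wrist_force: [-0.8, 2.2, 5.7]
finger_gap: 0.0293
```

```bash
python3 -c "
from h import *
delta([.468,.038,.172],102.3)
cv2.imwrite('pics/w4.png',optics.grab_frame('wrist'))"
```

```text
t 4.4 pos [0.469  0.0395 0.1744] yhead -78.00332685475006 delta cm [0.2413 0.1281 0.1279] turn -0.30332685475002563 F [-0.8115  2.1812  5.6919] gap 0.02932403532440343
[ 0.2611  0.3732 -0.5402  1.9866  0.2501  0.8443 -1.7773] [  0.6307 -42.6458  -3.2937 -18.7586   0.0983  -0.0882  -0.0122]
```

View pics/w4.png

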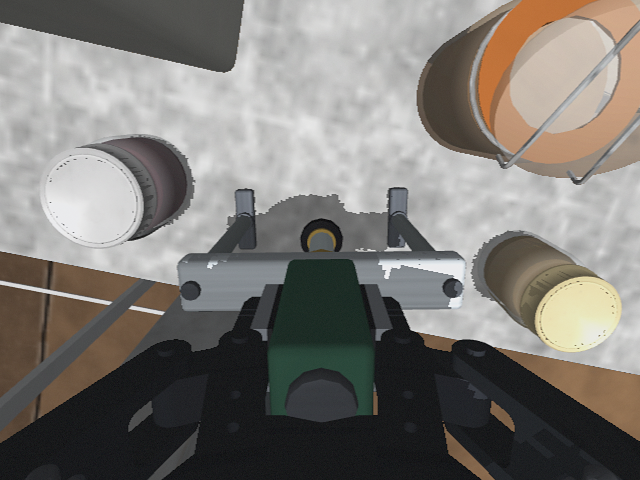

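Emit:
{"api": "arm_command", "payload": {
  "rows": [-0.5,0,0,0,-1.5,0,0,0,-3.5,0,0,0,-6,0,0,0,-8.5,0,0,0,-11,0,0,0,-12.5,0,0,0,-13,0,0,0]
}}

```text
time_s: 5.25
position: [0.469, 0.0392, 0.3062]
orientation: [[0.004, 0.208, -0.978], [0.003, -0.978, -0.208], [-1.0, -0.002, -0.004]]
wrist_force: [0.3, 0.4, -4.7]
finger_gap: 0.0294
```

```bash
python3 -c "
from h import *
delta([.471,.174,.304],102)
print(repr(optics.camera_info('wrist')['world_to_cam']))
for n in ('wrist','side','top'): cv2.imwrite('pics/%s5.png'%n,optics.grab_frame(n))"
```

```text
t 5.25 pos [0.469  0.0392 0.3062] yhead -78.01331954945802 delta cm [  0.2574 -13.1455  -2.9925] turn -0.013319549458003621 F [ 0.345   0.3735 -4.7216] gap 0.02943161085408933
[ 0.3228  0.2351 -0.5818  1.7696  0.137   1.1735 -1.6606] [  0.082  -41.8705  -3.2215 -26.966   -0.0333   0.2377   0.0636]
array([[ 0.2073, -0.9783, -0.0018, -0.0594],
       [ 0.9411,  0.1999, -0.2726, -0.397 ],
       [ 0.267 ,  0.0548,  0.9621, -0.5708],
       [ 0.    ,  0.    ,  0.    ,  1.    ]])
```

View pics/wrist5.png

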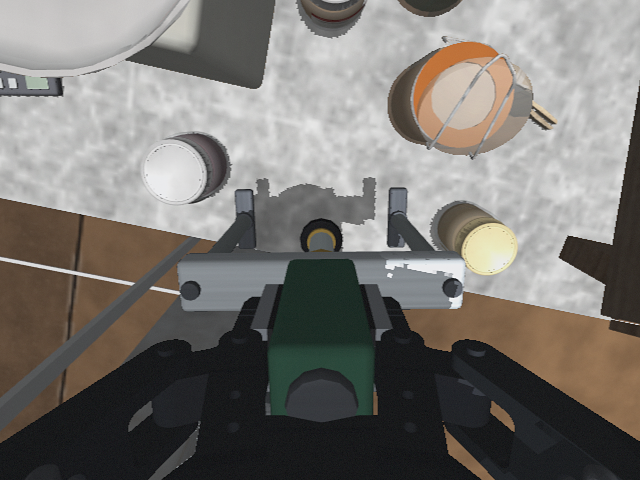

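View pics/side5.png

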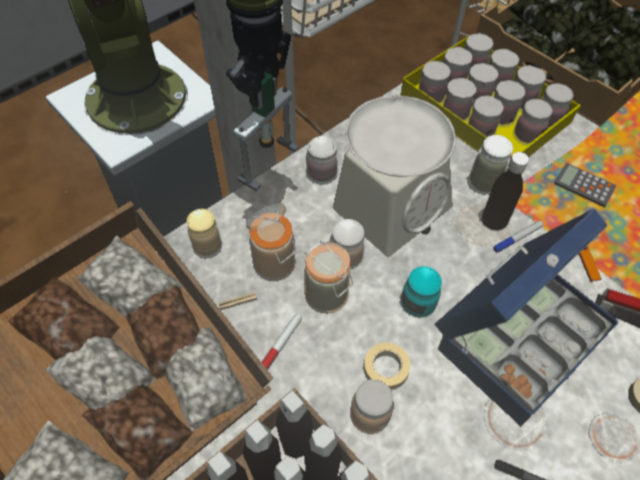

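View pics/top5.png

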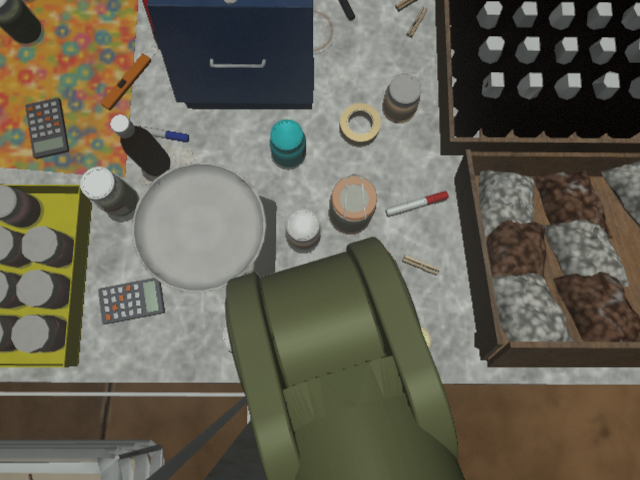

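```bash
cat > kin.py <<'E'
import numpy as np, itertools
from scipy.optimize import least_squares
from scipy.spatial.transform import Rotation as Ro
Q=np.array([[1.2075,.5081,-.2375,1.5009,.1257,1.1489,-.1548],[.9277,.1924,-.3088,1.6523,.059,1.3071,-.6148],[.3671,.1794,-.572,1.6855,.0975,1.3051,-1.5855],[.3023,.2875,-.5692,1.8778,.1758,1.0282,-1.7018],[.261,.3739,-.5398,1.9874,.2502,.8441,-1.7774],[.3228,.2351,-.5818,1.7696,.137,1.1735,-1.6606]])
P=np.array([[.2822,-.5573,.2387],[.3534,-.3173,.359],[.4576,.0222,.3596],[.4666,.0383,.2464],[.4686,.0393,.1739],[.469,.0392,.3062]])
sg=None
def rots(q,s):
    R=np.eye(3); out=[]
    for i,a in enumerate("ZYZYZYZ"):
        R=R@Ro.from_euler(a,s[i]*q[i]).as_matrix(); out.append(R)
    return out
def pts(q,s,L):
    R=rots(q,s); z=np.array([0,0,1.]);x=np.array([1.,0,0])
    S=np.array([0,0,L[0]])+R[0]@x*L[5]; E=S+R[1]@z*L[1]+R[2]@x*L[4]; E2=E
    W=E+R[3]@(z*L[2]+x*L[6]); W2=W+R[5]@x*L[7]; T=W2+R[5]@z*L[3]
    return S,E,W,T
if __name__=="__main__":
    res=[]
    for s in itertools.product([1,-1],repeat=5):
        s=(s[0],1,s[1],s[2],s[3],s[4],1)
        f=lambda L:np.concatenate([pts(q,s,L)[3]-p for q,p in zip(Q,P)]+[1e-2*(L[4:])])
        r=least_squares(f,[.3,.4,.4,.3,0,0,0,0]); 
        tip=[rots(q,s)[6][:,2] for q in Q]
        res.append((np.sqrt(np.mean(r.fun[:18]**2)),np.mean([t[2] for t in tip]),s,r.x))
    res.sort(key=lambda a:a[0]); 
    for r in res[:4]: print(r)
    s,L=res[0][2:]
    for q in Q: print(np.round(np.array(pts(q,s,L)),3).tolist())
E
python3 kin.py
python3 - <<'E'
from h import *
for xy in [(.2186,.236),(.2586,.1155),(.187,.1025)]: print(proj("top",[[*xy,z] for z in (0,.3,.4,.5,.6)]).round().tolist())
E
```

```text
(np.float64(0.0035649939149038253), np.float64(-0.96692163145071), (-1, 1, -1, 1, 1, 1, 1), array([-0.15689454,  0.57029607,  0.38694964, -0.05384424,  0.00339342,
        0.02621876, -0.00543978,  0.0336802 ]))
(np.float64(0.003975943834979905), np.float64(0.5799150250936794), (-1, 1, -1, 1, 1, -1, 1), array([-0.12638227,  0.56579674,  0.28587937,  0.02865211,  0.00072346,
        0.04265798, -0.00245595,  0.04295285]))
(np.float64(0.004068679748267748), np.float64(-0.9999953618371414), (-1, 1, -1, 1, -1, 1, 1), array([ 1.24741685,  0.57342261,  0.38656011,  1.35940593, -0.00842024,
        0.04738407, -0.00730367,  0.04296123]))
(np.float64(0.0042787673989166984), np.float64(0.612988755480111), (-1, 1, -1, 1, -1, -1, 1), array([-0.13412282,  0.56262832,  0.30876302,  0.00498822, -0.01014313,
        0.03603554, -0.03746673,  0.0416967 ]))
[[0.009, -0.025, -0.157], [0.11, -0.286, 0.34], [0.316, -0.575, 0.186], [0.289, -0.552, 0.239]]
[[0.016, -0.021, -0.157], [0.084, -0.11, 0.402], [0.391, -0.325, 0.306], [0.361, -0.31, 0.36]]
[[0.024, -0.009, -0.157], [0.123, -0.045, 0.404], [0.488, 0.037, 0.308], [0.457, 0.022, 0.361]]
[[0.025, -0.008, -0.157], [0.183, -0.055, 0.389], [0.497, 0.056, 0.194], [0.468, 0.035, 0.246]]
[[0.025, -0.007, -0.157], [0.23, -0.06, 0.373], [0.498, 0.058, 0.12], [0.469, 0.036, 0.172]]
[[0.025, -0.008, -0.157], [0.154, -0.05, 0.397], [0.498, 0.056, 0.254], [0.468, 0.036, 0.306]]
[[208.0, 477.0], [155.0, 546.0], [123.0, 587.0], [77.0, 648.0], [-0.0, 749.0]]
[[276.0, 453.0], [257.0, 510.0], [245.0, 544.0], [228.0, 594.0], [201.0, 674.0]]
[[283.0, 496.0], [266.0, 575.0], [256.0, 622.0], [241.0, 693.0], [217.0, 809.0]]
```

```bash
python3 - <<'E'
from h import *
# pan: top ellipse center (200,227); side ellipse extents x 347..454,y 96..191 centre (400.5,143)
for z in (.12,.16,.2,.24,.28): print(z,back("top",[[200,227],[200,290]],z)[:,:2].tolist(),back("side",[[400.5,142]],z)[0,:2])
W=optics.camera_info("wrist")["world_to_cam"]; print(-W[:3,:3].T@W[:3,3])
E
```

```text
0.12 [[0.6463925948194583, 0.24212277645057473], [0.5400183142757732, 0.23734828183450618]] [0.588  0.2808]
0.16 [[0.637882389079665, 0.2326837345524861], [0.5365863172594462, 0.2281371698465945]] [0.6111 0.2499]
0.2 [[0.6293721833398718, 0.2232446926543974], [0.533154320243119, 0.2189260578586828]] [0.6342 0.2191]
0.24 [[0.6208619776000786, 0.21380565075630875], [0.529722323226792, 0.2097149458707711]] [0.6574 0.1883]
0.28 [[0.6123517718602853, 0.20436660885822006], [0.526290326210465, 0.20050383388285936]] [0.6805 0.1575]
[0.5381 0.0523 0.4384]
```

Emit:
{"api": "arm_command", "payload": {
  "rows": [0,-0.5,-0.1,0,0,-1.5,-0.3,0,0,-2.5,-0.6,1,0,-3.5,-0.8,2,0,-4.5,-1.0,3,0,-5.5,-1.2,4,0,-6,-1.4,5,0,-6,-1.4,6]
}}

```text
time_s: 6.2
position: [0.4694, 0.1019, 0.3038]
orientation: [[0.0, 0.105, -0.994], [0.003, -0.994, -0.105], [-1.0, -0.003, -0.001]]
wrist_force: [0.3, -0.1, -3.6]
finger_gap: 0.0296
```

```bash
cat > st.py <<'E'
from h import *
import sys
from kin import pts
delta([float(a) for a in sys.argv[1:4]],float(sys.argv[4]))
L=[.3,.573,.3866,.41,-.008,.047,-.007,.043]
S,E,W,T=pts(get_state()["qpos"],(-1,1,-1,1,-1,1,1),L); print("E",E,"W",W,"T",T)
for C in [(.263,.1127),(.2586,.1155)]:
    d=(W-E)[:2]; d/=np.linalg.norm(d); r=np.array(C)-E[:2]; print("forearm clear to post corner",d[0]*r[1]-d[1]*r[0])
E
python3 st.py .4715 .174 .304 96
```

```text
t 6.2 pos [0.4694 0.1019 0.3038] yhead -83.95521406462272 delta cm [ 0.0075 -7.1493 -0.9703] turn 0.04478593537726283 F [ 0.2821 -0.0519 -3.6448] gap 0.029621460377304894
[ 0.1908  0.2566 -0.5897  1.7504  0.1499  1.179  -1.9064] [ -0.2373 -42.8094  -3.9264 -26.7555  -0.0153  -0.0177   0.0573]
E [ 0.1818 -0.0396  0.8559] W [0.5078 0.1136 0.7153] T [0.4689 0.0966 0.3052]
forearm clear to post corner 0.10332035904115507
forearm clear to post corner 0.10772606344542504
```

Emit:
{"api": "arm_command", "payload": {
  "rows": [0,-0.5,0,0,0,-1.5,-0.2,0,0,-2.7,-0.4,0,0,-3.9,-0.5,0,0,-5.1,-0.7,0,0,-6.2,-0.85,0,0,-7,-0.95,0,0,-7.1,-0.95,0]
}}

```text
time_s: 7.0
position: [0.4712, 0.175, 0.3041]
orientation: [[0.0, 0.107, -0.994], [0.004, -0.994, -0.107], [-1.0, -0.004, -0.0]]
wrist_force: [0.1, -0.2, -4.0]
finger_gap: 0.0291
```

```bash
python3 st.py .4715 .174 .304 96; python3 -c "
from h import *
print(repr(optics.camera_info('wrist')['world_to_cam']))
for n in ('wrist','side'): cv2.imwrite('pics/%s6.png'%n,optics.grab_frame(n))
a=cv2.imread('pics/side6.png')[0:240,200:400]; cv2.imwrite('pics/c6.png',cv2.resize(a,None,fx=2.5,fy=2.5,interpolation=cv2.INTER_CUBIC))"
```

```text
t 7.0 pos [0.4712 0.175  0.3041] yhead -83.84098567887952 delta cm [ 0.0067  0.1061 -0.0233] turn 0.15901432112048042 F [ 0.09   -0.2393 -3.9762] gap 0.02906125716161467
[ 0.0511  0.2981 -0.6143  1.7     0.1789  1.1989 -2.0706] [ -0.1288 -45.5828  -4.4395 -26.9229   0.0265  -0.0346  -0.2113]
E [ 0.2085 -0.0153  0.8496] W [0.5071 0.1912 0.7164] T [0.4718 0.1684 0.3063]
forearm clear to post corner 0.07426789998708727
forearm clear to post corner 0.07907379526442995
array([[ 0.1069, -0.9943, -0.0037,  0.1238],
       [ 0.9555,  0.1038, -0.2762, -0.4157],
       [ 0.275 ,  0.026 ,  0.9611, -0.5752],
       [ 0.    ,  0.    ,  0.    ,  1.    ]])
```

View pics/wrist6.png

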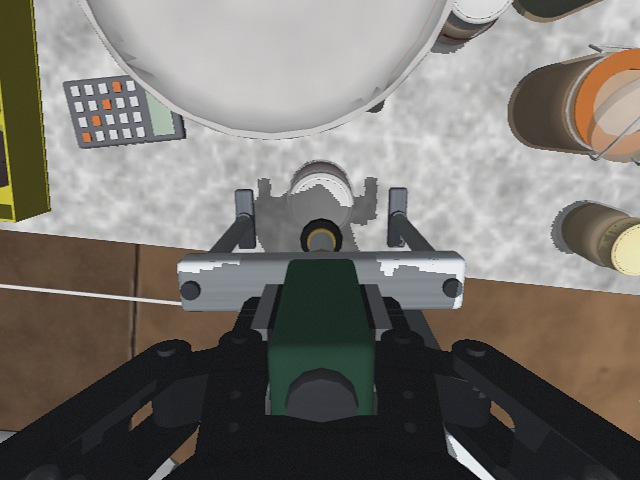

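View pics/c6.png

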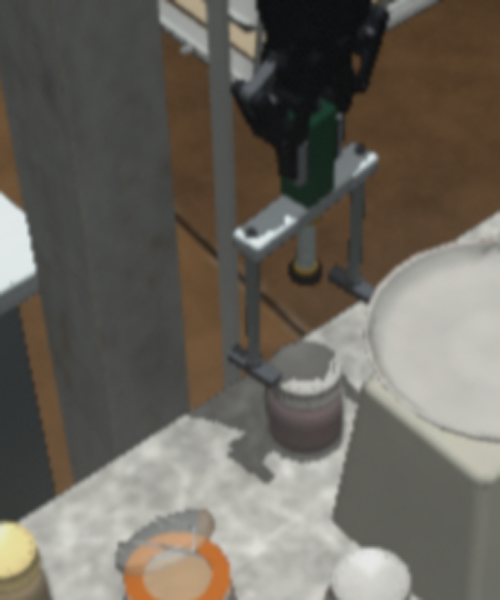

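```bash
python3 - <<'E'
from h import *
ci=optics.camera_info("wrist")
th=np.linspace(0,2*np.pi,60); 
def circ(x,y,z,r): return np.c_[x+r*np.cos(th),y+r*np.sin(th),0*th+z]
im=cv2.imread("pics/wrist6.png"); big=cv2.resize(im[140:270,230:420],None,fx=4,fy=4,interpolation=cv2.INTER_CUBIC)
def dr(P,c):
    p=(proj("w",P,ci)-[230,140]+.5)*4; cv2.polylines(big,[p.astype(np.int32)],True,c,1)
dr(circ(.470,.174,.086,.031),(0,0,255)); dr(circ(.470,.174,0,.035),(255,0,255))
s=get_state(); x,y,z=s["position"]
dr(circ(x-.0015,y-.000,z-.1742+.060,.014),(0,255,0))
cv2.imwrite("pics/c7.png",big)
E
```

```text
(no output)
```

View pics/c7.png

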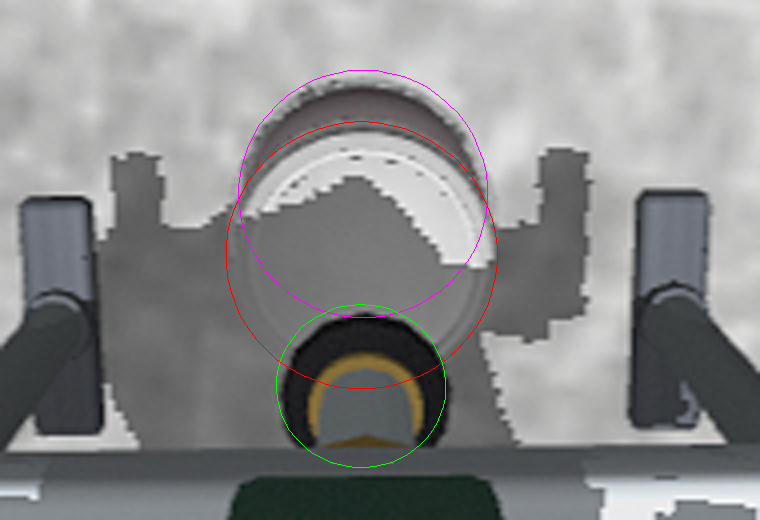

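Emit:
{"api": "arm_command", "payload": {
  "rows": [0.5,0,0,0,1.5,0,0,0,3,0,0,0,4.5,0,0,0,6,0,0,0,7.5,0,0,0,8.5,0,0,0,9,0,0,0]
}}

```text
time_s: 7.9
position: [0.4708, 0.1732, 0.2127]
orientation: [[-0.002, 0.105, -0.994], [0.002, -0.994, -0.105], [-1.0, -0.003, 0.002]]
wrist_force: [0.6, -0.8, -4.5]
finger_gap: 0.0292
```

```bash
python3 st.py .4712 .175 .1745 96; python3 - <<'E'
from h import *
ci=optics.camera_info("wrist")
im=optics.grab_frame("wrist"); cv2.imwrite("pics/wrist7.png",im); sd=optics.grab_frame("side"); cv2.imwrite("pics/side7.png",sd)
th=np.linspace(0,2*np.pi,60); 
def circ(x,y,z,r): return np.c_[x+r*np.cos(th),y+r*np.sin(th),0*th+z]
big=cv2.resize(im[140:270,230:420],None,fx=4,fy=4,interpolation=cv2.INTER_CUBIC)
def dr(P,c):
    p=(proj("w",P,ci)-[230,140]+.5)*4; cv2.polylines(big,[p.astype(np.int32)],True,c,1)
dr(circ(.470,.174,.086,.031),(0,0,255)); dr(circ(.470,.174,0,.035),(255,0,255))
cv2.imwrite("pics/c8.png",big)
cv2.imwrite("pics/c9.png",cv2.resize(sd[60:220,240:400],None,fx=3.5,fy=3.5,interpolation=cv2.INTER_CUBIC))
E
```

```text
t 7.9 pos [0.4708 0.1732 0.2127] yhead -83.95269894549499 delta cm [ 3.8167 -0.1677 -0.0619] turn 0.047301054504998774 F [ 0.6216 -0.7872 -4.4775] gap 0.02920158874199882
[ 0.0215  0.3805 -0.5888  1.8555  0.2473  0.9797 -2.1387] [  0.0675 -49.0172  -5.1754 -23.4389  -0.0325  -0.0176   0.0057]
E [ 0.2535 -0.0099  0.8345] W [0.508  0.1918 0.6247] T [0.4737 0.166  0.2147]
forearm clear to post corner 0.09015607543125638
forearm clear to post corner 0.09508328148620854
```

View pics/c8.png

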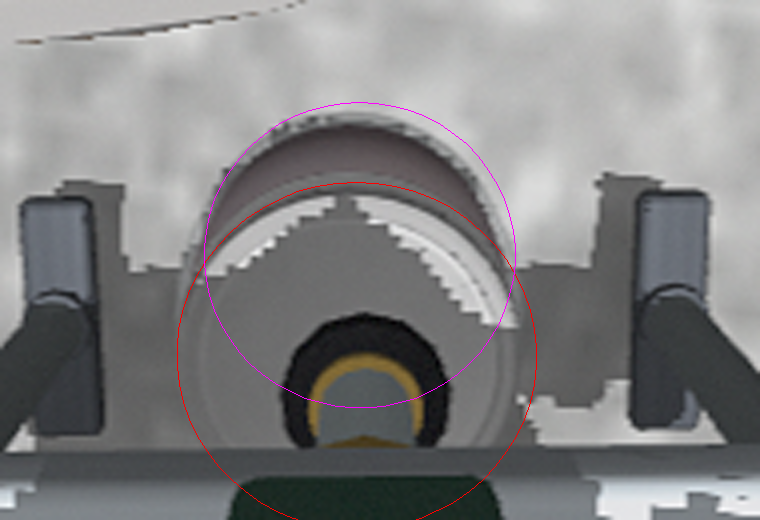

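View pics/c9.png

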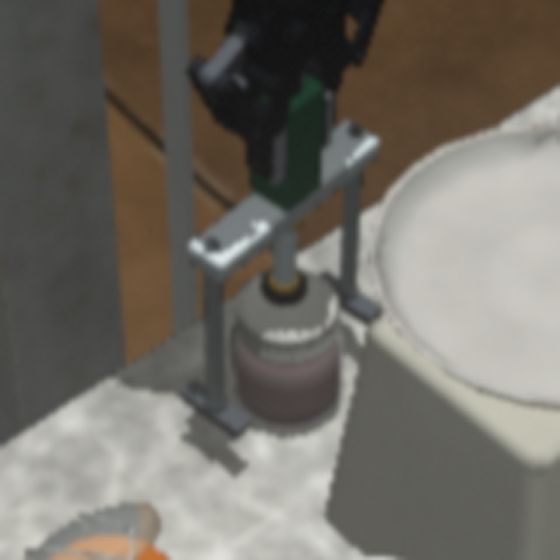

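```bash
python3 - <<'E'
from h import *
ci=optics.camera_info("wrist")
b=lambda u,v,z:back("w",[u/4+230-.5,v/4+140-.5],z,ci)[0]
print("foot front edge",b(366,313,.1005),"foot L/R",b(282,390,.1005),b(450,390,.1005))
print("lid front edge",b(351,193,.086),"L/R",b(182,357,.086),b(520,357,.086))
E
```

```text
foot front edge [0.4824 0.174  0.1005] foot L/R [0.468  0.1863 0.1005] [0.4709 0.1589 0.1005]
lid front edge [0.4992 0.1783 0.086 ] L/R [0.4677 0.2044 0.086 ] [0.4739 0.1464 0.086 ]
```

Emit:
{"api": "arm_command", "payload": {
  "rows": [0.2,-0.1,-0.1,0,0.5,-0.24,-0.17,0,0.5,-0.24,-0.17,0,0.5,-0.24,-0.17,0,0.5,-0.24,-0.17,0,0.5,-0.24,-0.17,0,0.5,-0.24,-0.17,0,0.5,-0.24,-0.17,0]
}}

```text
time_s: 8.8
position: [0.4725, 0.1761, 0.2084]
orientation: [[-0.001, 0.106, -0.994], [0.003, -0.994, -0.106], [-1.0, -0.003, 0.001]]
wrist_force: [0.2, -1.3, -3.6]
finger_gap: 0.0293
```

```bash
python3 st.py .4722 .1758 .1745 96
```

```text
t 8.8 pos [0.4725 0.1761 0.2084] yhead -83.93997839965517 delta cm [3.3881 0.0316 0.0296] turn 0.0600216003448395 F [ 0.1745 -1.3111 -3.6067] gap 0.02932084855673474
[ 0.0139  0.3886 -0.5866  1.8565  0.2532  0.9712 -2.1474] [ -0.0039 -49.5407  -5.2195 -23.3396  -0.0108   0.0081   0.0003]
E [ 0.2579 -0.008   0.8328] W [0.5094 0.1949 0.6205] T [0.4756 0.1689 0.2105]
forearm clear to post corner 0.0907286270174921
forearm clear to post corner 0.0956706331547294
```

Emit:
{"api": "arm_command", "payload": {
  "rows": [0.4,0,0,0,0.9,0,0,0,1.4,0,0,0,1.9,0,0,0,2.4,0,0,0,2.8,0,0,0,3.0,0,0,0,3.0,0,0,0]
}}

```text
time_s: 9.6
position: [0.4724, 0.1761, 0.1781]
orientation: [[-0.001, 0.106, -0.994], [0.003, -0.994, -0.106], [-1.0, -0.003, 0.001]]
wrist_force: [1.4, -0.0, -3.3]
finger_gap: 0.029
```

```bash
python3 st.py .4722 .1758 .1742 96; python3 - <<'E'
from h import *
im=optics.grab_frame("wrist"); cv2.imwrite("pics/wrist8.png",im); sd=optics.grab_frame("side")
cv2.imwrite("pics/c10.png",cv2.resize(im[130:330,150:490],None,fx=2.2,fy=2.2,interpolation=cv2.INTER_CUBIC))
cv2.imwrite("pics/c11.png",cv2.resize(sd[60:220,240:400],None,fx=3.5,fy=3.5,interpolation=cv2.INTER_CUBIC))
E
```

```text
t 9.6 pos [0.4724 0.1761 0.1781] yhead -83.93710451841106 delta cm [0.3914 0.0316 0.0259] turn 0.06289548158895286 F [ 1.3919 -0.0101 -3.346 ] gap 0.029012804597438113
[-0.0023  0.4233 -0.5713  1.8997  0.2836  0.8995 -2.1767] [ -0.0514 -49.9718  -5.3099 -21.1769  -0.0487   0.1061  -0.0327]
E [ 0.2762 -0.0037  0.8252] W [0.5095 0.1959 0.5902] T [0.4764 0.1689 0.1802]
forearm clear to post corner 0.09704901148130213
forearm clear to post corner 0.10203691427830211
```

View pics/c10.png

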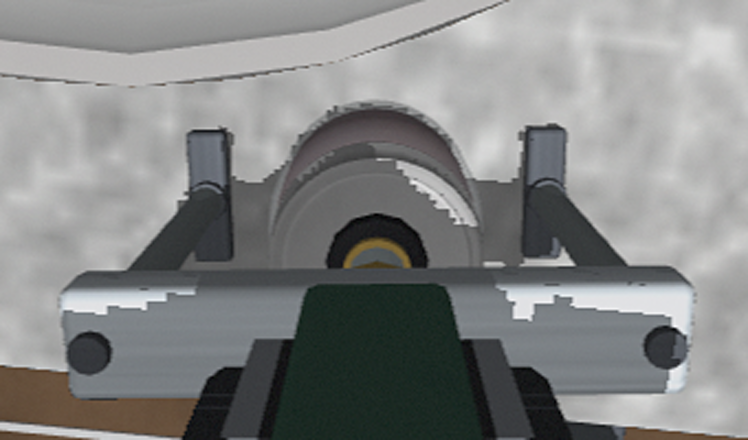

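View pics/c11.png

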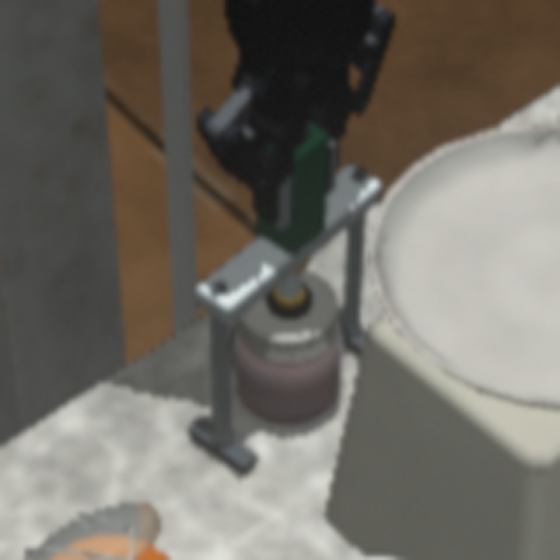

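Emit:
{"api": "arm_command", "payload": {
  "rows": [0.1,0,0,0,0.2,0,0,0,0.3,0,0,0,0.35,0,0,0,0.4,0,0,0,0.4,0,0,0,0.4,0,0,0,0.4,0,0,0]
}}

```text
time_s: 10.5
position: [0.4725, 0.1762, 0.1745]
orientation: [[-0.001, 0.106, -0.994], [0.003, -0.994, -0.106], [-1.0, -0.003, 0.001]]
wrist_force: [-0.0, -0.2, -1.5]
finger_gap: 0.0291
```

Emit:
{"api": "arm_command", "payload": {
  "rows": [0.05,0,0,0,0.1,0,0,0,0.1,0,0,0,0.1,0,0,0,0.1,0,0,0,0.1,0,0,0,0.1,0,0,0,0.1,0,0,0]
}}

```text
time_s: 11.3
position: [0.4726, 0.1765, 0.1744]
orientation: [[-0.0, 0.106, -0.994], [0.003, -0.994, -0.106], [-1.0, -0.003, -0.0]]
wrist_force: [-1.9, -0.1, 6.9]
finger_gap: 0.0291
```

Emit:
{"api": "arm_command", "payload": {
  "rows": [0,0,0,0,0,0,0,0,0,0,0,0,0,0,0,0,0,0,0,0,0,0,0,0,0,0,0,0,0,0,0,0],
  "fingers": 1
}}

```text
time_s: 12.1
position: [0.4726, 0.1765, 0.1744]
orientation: [[-0.0, 0.106, -0.994], [0.003, -0.994, -0.106], [-1.0, -0.003, -0.0]]
wrist_force: [0.1, 0.1, -0.2]
finger_gap: 0.0852
```

```bash
python3 st.py .4722 .1758 .29 96; python3 - <<'E'
from h import *
im=optics.grab_frame("wrist"); cv2.imwrite("pics/wrist9.png",im)
E
```

```text
t 12.1 pos [0.4726 0.1765 0.1744] yhead -83.9320544964186 delta cm [-11.5619   0.0339   0.043 ] turn 0.06794550358142715 F [ 0.0813  0.0792 -0.193 ] gap 0.08518846949513643
[-0.0053  0.4274 -0.5689  1.9053  0.2884  0.8892 -2.1817] [  0.0036 -49.0206  -5.1162 -20.5791   0.0022  -0.0087   0.0001]
E [ 0.2784 -0.0028  0.8242] W [0.5092 0.1964 0.5864] T [0.4768 0.1693 0.1764]
forearm clear to post corner 0.09751762646576909
forearm clear to post corner 0.10251216455801047
```

View pics/wrist9.png

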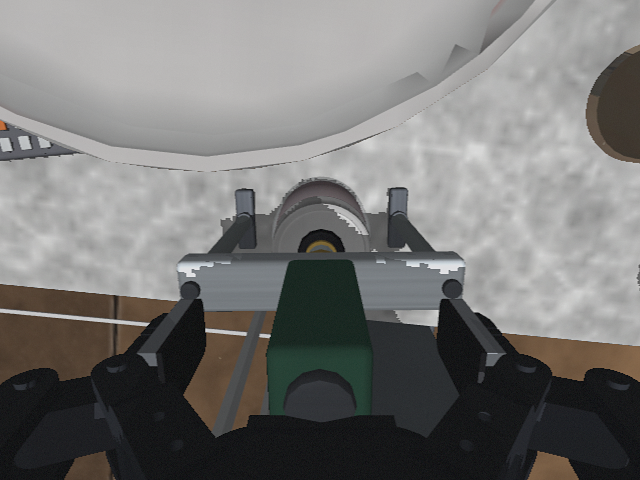

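Released cleanly, and the gauge stands. Now I retreat straight up.

Emit:
{"api": "arm_command", "payload": {
  "rows": [-0.7,0,0,0,-2,0,0,0,-4,0,0,0,-6.5,0,0,0,-9,0,0,0,-11.5,0,0,0,-14,0,0,0,-15,0,0,0]
}}

```text
time_s: 12.95
position: [0.4732, 0.1767, 0.3271]
orientation: [[0.003, 0.106, -0.994], [0.004, -0.994, -0.106], [-1.0, -0.004, -0.004]]
wrist_force: [0.5, 0.9, -0.4]
finger_gap: 0.085
```

Emit:
{"api": "arm_command", "payload": {
  "rows": [0,1,0,0,0,3,0,0,0,6,0,0,0,10,0,0,0,14,0,0,0,18,0,0,0,20,0,0,0,20,0,0]
}}

```text
time_s: 13.75
position: [0.4937, -0.027, 0.3246]
orientation: [[0.001, 0.099, -0.995], [0.003, -0.995, -0.099], [-1.0, -0.003, -0.001]]
wrist_force: [0.2, -0.4, -0.5]
finger_gap: 0.0856
```

```bash
python3 - <<'E'
from h import *
delta([.47,.17,.3],96)
sd=optics.grab_frame("side");tp=optics.grab_frame("top");w=optics.grab_frame("wrist")
cv2.imwrite("pics/w12.png",w)
cv2.imwrite("pics/c12.png",cv2.resize(sd[80:280,170:400],None,fx=3,fy=3,interpolation=cv2.INTER_CUBIC))
cv2.imwrite("pics/c13.png",cv2.resize(tp[280:400,180:440],None,fx=3,fy=3,interpolation=cv2.INTER_CUBIC))
E
```

```text
t 13.75 pos [ 0.4937 -0.027   0.3246] yhead -84.30221032693183 delta cm [  2.5144 -19.8293   0.408 ] turn -0.3022103269317995 F [ 0.1925 -0.3622 -0.4863] gap 0.08558796401855419
[ 0.4065  0.2601 -0.528   1.6788  0.1348  1.2386 -1.6221] [  0.7282 -43.2784  -2.735  -26.244    0.0873   0.0282   0.577 ]
```

View pics/c12.png

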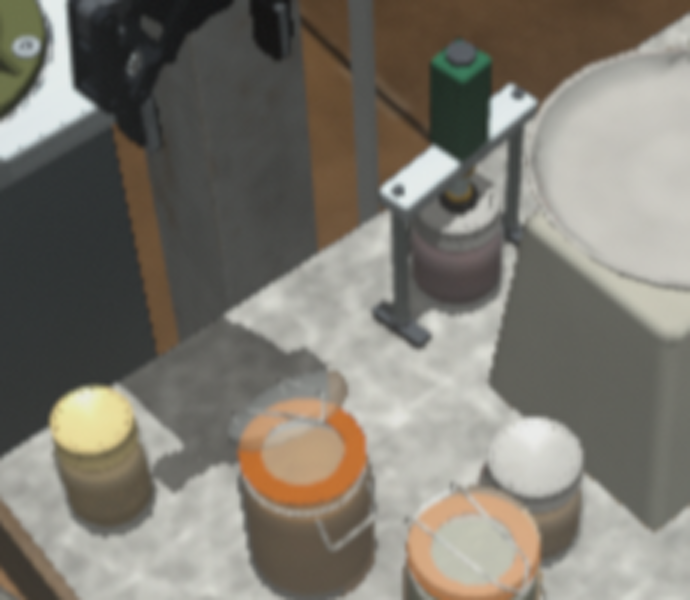

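View pics/c13.png

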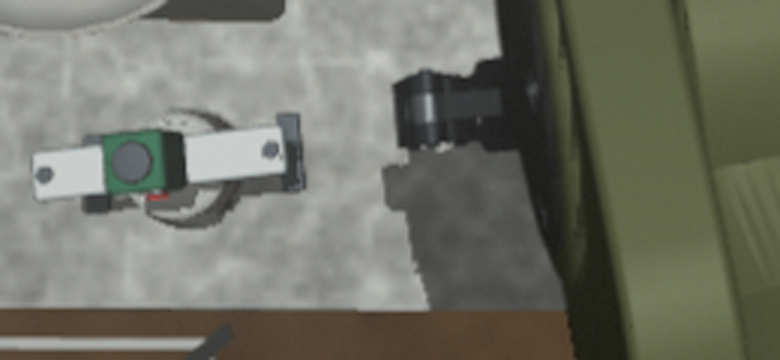

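View pics/w12.png

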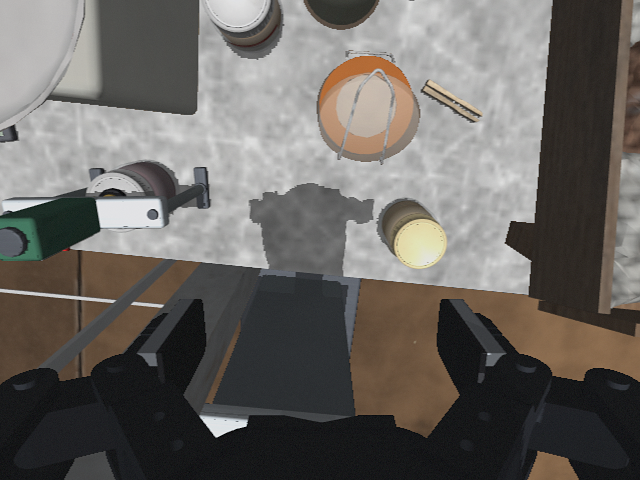

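```bash
python3 - <<'E'
from h import *
print("cap top",back("top",[180+131/3,280+162/3],.222),"cap side",back("side",[170+461/3,80+50/3],.222),"screws",back("top",[[180+44/3,280+175/3],[180+271/3,280+149/3]],.141))
print("foot side",back("side",[170+459/3,80+197/3],.089),"honey side",back("side",[170+93/3,80+420/3],.092),"before",back("side",[170+108/3.5,110+387/3.5],.092))
env.job_done()
E
```

```text
cap top [[0.4685 0.1772 0.222 ]] cap side [[0.4707 0.1765 0.222 ]] screws [[0.4615 0.2375 0.141 ]
 [0.4756 0.1179 0.141 ]]
foot side [[0.4717 0.1765 0.089 ]] honey side [[ 0.4631 -0.1236  0.092 ]] before [[ 0.464  -0.1246  0.092 ]]
the job is handed in; nothing more can be done
```

The green gauge now stands astride the purple berry jar, released, with its sprung foot pushed up on the lid. I gripped it by the barrel, lifted it about 130 mm, carried it past the post and lowered it until it touched the table. I then let go, moved the arm clear and handed the job in at about 14 s of the 42 s allowed.

- **Position:** the last pictures put the gauge axis at about (0.470, 0.177). The jar's lid centre was measured at (0.470, 0.174–0.1755), so the foot sits about 1–3 mm from the middle of the lid, mostly in y.
- **Standing flat:** on lowering, the table pushed back with about 7 N. After the fingers opened, the tool height read 0.1744 m, the same as when I first gripped the gauge on the table. I did not measure the foot's joint value; contact with the lid is judged from the pictures.
- **Orientation:** the gauge is turned about 0.1 rad, within the 0.3 allowed.
- **Other jars:** the honey jar measured within about 1 mm of where it was before. The berry jar looks upright and unmoved in the pictures, but the gauge covers part of it, so I did not re-measure its position after release.
- **Disagreements:** the cameras differed from each other by about 2 mm, within calibration. Partway down, the wrist picture showed the foot about 3 mm off centre, and I corrected that before contact.

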